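# Hang the headlamp shell at the blower and hold the dead-man plunger half-way

## Robot

A 6-joint arm with a two-finger parallel gripper is mounted at the origin on the work surface. World frame = base frame: x ahead of the robot, y to its left, z up, the work surface at z = 0. Lengths are in m, angles in degrees, forces in N, time in s.
With the tool pointing down it reaches from about 0.35 to 0.875 m from the base axis. Payload 4.2 kg.
Tool frame: the origin (TCP) lies at the very end of the fingers, on their centre line; the grasp point (between the pads) lies 19 mm behind it (r.grip_point_offset is the distance from the TCP to the grasp point, in m); z points along the fingers, y is the line along which they close (so a half turn about z gives the same grasp; the last joint's range is limited). The gripper opens to 87 mm and grips with 3 to 60 N. Pads are 19 mm wide; open, the fingers measure 117 mm over their backs; the gripper's body (75 mm by 190 mm) begins 51 mm behind the grasp point.
Start: joints at [78.415, 22.042, 0.453, 0, -68.411, -14.817], TCP at [0.278, 0.56, 0.223] pointing down, gripper open.
Joint ranges: [-179.83, 179.83], [-69.29, 118.12], [-61.27, 80.66], [-181.25, 117.63], [-171.15, -9.14], [-177.46, 177.46]. Speed limits (degrees/s): [159.86, 159.86, 180, 180, 180, 180].

## Interface

Orientations are given as a 3x3 rotation matrix whose columns are the frame's x, y, z axes.
In Python, from station import r gives the robot as it stands.
- The arm moves only by the tool move_arm, never from a script. Its argument "series" is a list of rows, each a list of 3 entries, a list of its own where there are three numbers: the turn, a rotation vector about the tool's x, y, z as a fraction of full scale, then the shift along the tool's x, y, z as a fraction of full scale, then the opening, from 0 (shut) to 1 (fully open). A call has 1 to 12 rows; each row shifts and turns the commanded pose from where the row before left it, along the tool's axes as they then stand; what a row does not reach is not made up. Full scale, the value 1, is 0.5 m for a shift and 0.1 rad for a turn. A row lasts 1/10 s, in which the tool goes at most 50 mm and 8.59 degrees, less where a joint would pass 70% of its speed; a pose out of reach is approached as far as the arm can. A call with a number of a shift or a turn outside -1 to 1 is refused whole. A call with a gripper value outside its range is refused whole. The fingers move at their own pace and stop on an object; the grip force is fixed at half the most. Time passes only in rows, so rows that do not move let the fingers close. It gives the time, the measured TCP pose, the force, the opening and the grip force at its end, in the units of the state.
- r.sense(): the state, without advancing time (a new reading comes with each control period).
- r.capture(name): name is "side" or "top" or "wrist"; returns a dict with "img" (420x560x3 uint8, red, green, blue), "fx", "fy", "cx", "cy" (pixels), "k1" (the pictures are not rectified: a ray, as slopes to the right and down, at radius r is drawn at 1 + k1 r^2 times it, then the intrinsics apply), "origin" and "orientation" of the camera in the world. Camera axes: x right, y up, looking along -z (the intrinsics and any distortion apply to the point x, -y, -z); pixel columns grow to the right and rows downward; lengths in m; the calibration is good to about 2 mm. A picture is of the moment at which its call begins. There is no depth.
- r.finish_job(): hands the job in; it is judged then, once.
Trained networks look in the newest picture that a camera, given by its name, has taken for a name from the list of things; names that differ only in an ending like _2 or _b are one class to them, and where a whole thing is asked for, a point or a joint stands for the part that bears it (a point fixed in the world has none). Each returns a list of dicts, best first, with "score" (0 to 1); they miss things now and then, are a little off and sometimes report something else, mostly with a low value. They report only what shows in the picture. A call takes as long as a camera call.
- r.cut_out(target, camera): "pixels" (420x560 bool, what is visible of it) and "centre" ([column, row] in pixels, amid what is visible of it).
- r.pinpoint(target, camera): "centre" ([column, row] in pixels: a listed point, or the origin of a listed thing).
The state is a dict: "time_s": time; "joints": joint angles; "joint_velocities": joint speeds; "effort": joint torques, N m; "tcp_pos": TCP position; "ee_rot": TCP orientation; "wrist_force": force on the tool from outside, world axes, zero at the start; "moment": the same for the moment, N m; "gripper_width": opening from 0.0 (shut) to 1.0 (fully open); "gripper_force": force on a finger pad.
Only numpy, scipy, OpenCV 4.12 (cv2) and the standard library are available. Lean on these libraries where they do the work, as an engineer would, in place of code of your own. Each camera call takes 0.05 s, during which the arm holds its last target. There are 200 camera calls.

## Task

Dry the rinsed headlamp shell: lift its carrier by the grip block, hook it over the rail about 90 mm to one side of the blower's nozzle, slide it along the rail (without lifting it off) until it is centred in front of the nozzle, and let go so that it hangs still. Then press the dead-man plunger on the switch box straight down to half of its travel, where its cap is level with the tops of the two gauge posts, and finish while still holding it there. Leave the spare carrier and all the other things where they are.

Things in the scene. Friction and masses are not known exactly. Their poses are not given: they have to be found in the camera images.
- carrier: Loose carrier, 0.11-0.18 kg, standing on the headlamp shell: a blue plastic housing 42 (x) x 66 (y) x 44 (z) mm, round lens on its -x side. Origin: centre of the shell's underside, z up; +x points away from the robot within 0.5 rad at the start. A steel strip stem rises from the shell at x = -19 mm to the hook; a grip block tops it. 177 mm tall.
- carrier_hook (a point): Seat of the hook, 125 mm above the origin: the rail's centre lies here when hung. Inverted-V roof of steel strip (4 thick, 20 wide) over it; stem at x = -19, lip at x = +19 mm ending 24 mm below the seat (34 mm throat). The mouth opens on +x, between lip end and shell top (81 mm below the seat): the rail enters there sideways, then the carrier is lowered.
- carrier_grip (a point): Centre of the carrier's grip block, a white plastic block 16 (x) x 18 (y) x 46 (z) mm on top of the hook's roof, 154 mm above the carrier's origin and 29 mm above the hook's seat, on its centre line; axes as the carrier.
- stand: Fixed drying rail: level steel bar, 10 mm diameter, along the stand's y, 380 mm long, centre 205 mm above the work surface, on 16 mm posts (213 mm tall) at its ends, each on a foot 70 x 50 x 10 mm; clear underneath. Origin: on the work surface under the bar's middle; +x points away from the robot within 0.12 rad, to the blower.
- rail_mid (a point): Centre of the rail's bar at mid length, axes as the stand: y along the bar.
- nozzle (a point): Centre of the round nozzle's mouth (52 mm diameter, 112 mm up) of the cool-air blower, a fixed white plastic box 120 x 130 x 150 mm tall beyond the rail. The mouth faces -x, 45 mm from the bar's line; axes parallel to the stand's: the carrier is centred when its y here is 0. It lies within 80 mm of the middle of the rail.
- plunger (a joint): Travel of the dead-man plunger, in m: 0 is up (released), 0.024 is fully down; half travel is 0.012. A spring pushes it up: 2 N at 0, 8 N at half, 14 N fully down; it comes up when released.
- plunger_top (a point): Centre of the plunger cap's flat top (40 mm diameter, 10 thick), moves with it straight down; 88 mm above the work surface released, 76 mm at half travel. In the middle of a fixed grey switch box 90 (x) x 130 (y) x 50 mm tall; two steel gauge posts, 10 mm diameter, at y = -42 and +42 mm here, tops 76 mm above the work surface.
- spare_carrier: Bystander: a carrier with the same hook and grip block but no shell, only a flat steel foot plate 50 x 66 x 8 mm; 177 mm tall. Origin at the centre of its underside.
- bulb_a: Bystander: bayonet bulb standing on its cap, 58 mm diameter, 105 mm tall; origin at its underside.
- bulb_b: Bystander: another such bulb.
- bottle_opener: Bystander: flat steel bottle opener, 125 mm long, 5 mm thick, lying.
- screw_jar: Bystander: jar, 56 mm diameter, 70 mm tall.
- polish_can: Bystander: can, 52 mm diameter, 120 mm tall.

How it is judged:
By the outcome, as a careful person would: the job done as asked, in the order asked, and still so for the second after the job is handed in, while the arm keeps its last pose, push and grip.
It also fails if it takes over 54 s, if anything falls off the work surface, if the arm or the gripper's body presses on something with over 40 N, if the wrist force passes 120 N, or if a joint passes its speed limit or range.

## Working session

There is one attempt and no reset: what is moved stays moved. The work goes in short steps, Python scripts to look and compute and a tool call to move; the robot and the scene stay as the last step left them, time stands still between calls to the robot, and variables do not carry over. Pictures are saved under pics/ and viewed, at most 10 in all, crops included, and the job is handed in when it is done.

Besides the shell and the picture viewer there is one more tool, called by a JSON object that holds its "method" and its "body". move_arm: Moves the arm, as the interface text tells. Its arguments: {"type":"object","properties":{"series":{"type":"array"}},"required":["series"]}

```bash
ls; mkdir -p pics; cat > h.py <<'E'
import numpy as np, cv2
from station import r
def ray(c,px):
    K=np.array([[c["fx"],0,c["cx"]],[0,c["fy"],c["cy"]],[0,0,1.]])
    u=cv2.undistortPoints(np.array([[px]],float),K,np.array([c["k1"],0,0,0,0.]))[0,0]
    d=np.array(c["orientation"])@np.array([u[0],-u[1],-1]); return np.array(c["origin"]),d/np.linalg.norm(d)
def atz(c,px,z):
    o,d=ray(c,px); return o+d*(z-o[2])/d[2]
def tri(rs):
    A=sum(np.eye(3)-np.outer(d,d) for o,d in rs); b=sum((np.eye(3)-np.outer(d,d))@o for o,d in rs)
    p=np.linalg.solve(A,b); return p,[np.linalg.norm((np.eye(3)-np.outer(d,d))@(p-o)) for o,d in rs]
def proj(c,p):
    v=np.array(c["orientation"]).T@(np.array(p)-np.array(c["origin"])); x,y=v[0]/-v[2],-v[1]/-v[2]; s=1+c["k1"]*(x*x+y*y)
    return np.array([c["fx"]*x*s+c["cx"],c["fy"]*y*s+c["cy"]])
E
python3 - <<'E'
from h import *
s=r.sense(); print(s["time_s"],s["tcp_pos"],np.round(s["ee_rot"],3).tolist(),s["gripper_width"],s["wrist_force"])
C={n:r.capture(n) for n in("top","side")}
for n,c in C.items():
    cv2.imwrite(f"pics/{n}0.png",c["img"][:,:,::-1]); print(n,c["origin"],np.round(c["orientation"],3).tolist(),c["fx"],c["k1"])
np.set_printoptions(precision=4,suppress=True)
for t in ["carrier","carrier_hook","carrier_grip","stand","rail_mid","nozzle","plunger_top","spare_carrier","bulb_a","screw_jar","polish_can","bottle_opener"]:
    R={n:r.pinpoint(t,n) for n in C}
    for n in C: print(t,n,[(np.round(d["centre"],1).tolist(),round(d["score"],2)) for d in R[n][:3]])
    for a in R["top"][:2]:
        for b in R["side"][:2]:
            p,e=tri([ray(C["top"],a["centre"]),ray(C["side"],b["centre"])]); print("   ",p,np.round(e,4))
E
```

```text
pics
0.0 [0.27763674 0.55925423 0.22145021] [[0.896, -0.445, -0.001], [-0.445, -0.896, -0.002], [0.0, 0.002, -1.0]] 1.0015064978468966 [-0.41365227  1.23656655  0.38414028]
top [ 0.44190493 -0.04686369  1.29089292] [[0.011, 0.996, -0.092], [-1.0, 0.009, -0.023], [-0.022, 0.092, 0.996]] 461.8691431188715 -0.11689970122347848
side [ 0.0399605  -0.49769219  0.70399811] [[0.656, 0.475, -0.586], [-0.754, 0.39, -0.528], [-0.023, 0.789, 0.614]] 385.0901063013656 0.016339817124170004
carrier top [([273.7, 243.1], 0.92)]
carrier side [([407.9, 345.7], 0.73), ([254.2, 279.6], 0.7)]
    [ 0.5121 -0.1965  0.0051] [0.1884 0.1884]
    [ 0.4764 -0.012   0.0005] [0.0008 0.0008]
carrier_hook top [([273.9, 245.2], 0.64)]
carrier_hook side [([245.2, 244.8], 0.6)]
    [ 0.4644 -0.013   0.1252] [0.0037 0.0037]
carrier_grip top [([274.7, 245.4], 0.95), ([341.2, 252.1], 0.64)]
carrier_grip side [([248.6, 231.9], 0.56)]
    [ 0.4665 -0.019   0.1642] [0.0009 0.0009]
    [ 0.4164 -0.1405  0.2744] [0.043 0.043]
stand top [([148.6, 176.0], 0.71)]
stand side [([284.4, 175.6], 0.66)]
    [0.7036 0.2224 0.1168] [0
[... 718 characters left out ...]
-0.1439] [0.1073 0.1073]
    [0.5128 0.1389 0.0044] [0.0059 0.0059]
    [ 0.5278 -0.1165  0.0098] [0.0021 0.0021]
    [ 0.4505 -0.0667  0.1956] [0.0775 0.0775]
screw_jar top [([404.0, 218.7], 0.56)]
screw_jar side [([406.2, 348.1], 0.57), ([297.7, 287.3], 0.54)]
    [ 0.5481 -0.3795 -0.0086] [0.0002 0.0002]
    [ 0.4608 -0.2671  0.2116] [0.0869 0.0869]
polish_can top [([149.1, 175.1], 0.66)]
polish_can side [([217.2, 193.6], 0.81)]
    [ 0.6705  0.3483 -0.0057] [0.0041 0.0041]
bottle_opener top [([272.2, 245.2], 0.75), ([230.1, 265.3], 0.69), ([148.7, 173.4], 0.49)]
bottle_opener side [([197.2, 268.4], 0.65)]
    [0.4173 0.0201 0.0858] [0.0589 0.0589]
    [0.4087 0.111  0.0131] [0.005 0.005]
```

```bash
python3 - <<'E'
import cv2
t=cv2.imread("pics/top0.png");s=cv2.imread("pics/side0.png")
cv2.imwrite("pics/top0c.png",cv2.resize(t[130:310,110:440],(800,436),interpolation=3))
cv2.imwrite("pics/side0c.png",cv2.resize(s[130:370,130:440],(774,600),interpolation=3))
E
```

```text
(no output)
```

View pics/top0c.png

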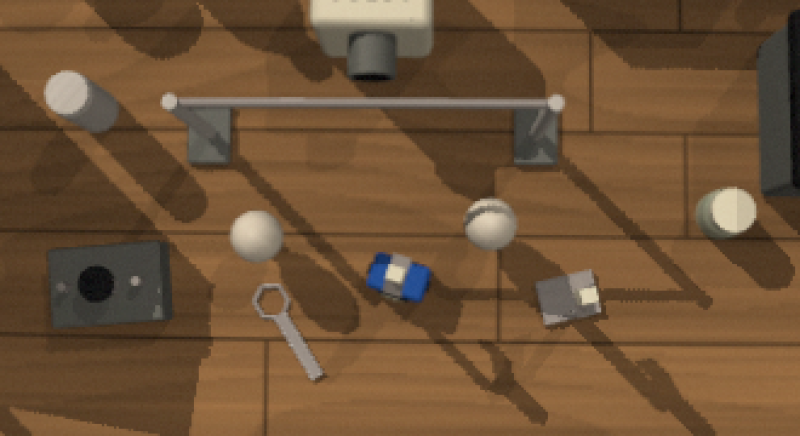

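View pics/side0c.png

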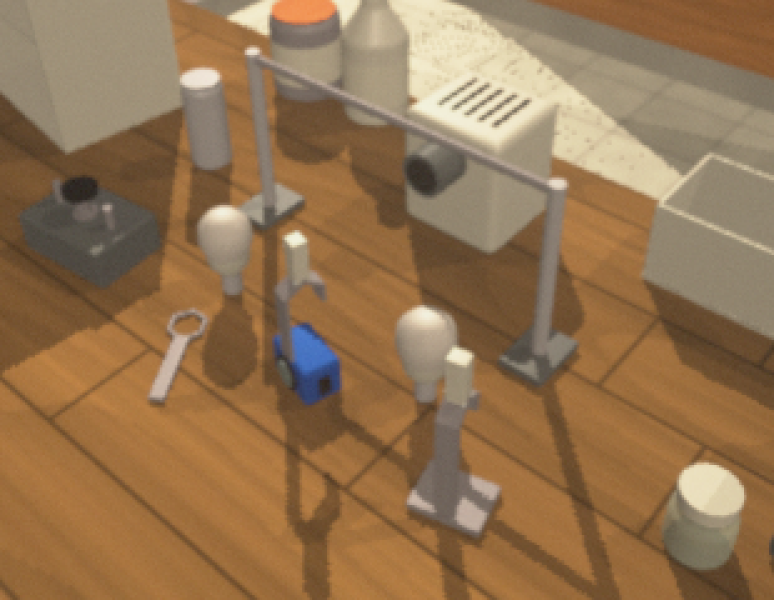

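Top crop: carrier (blue shell) at (398,277), turned clockwise about 15°; rail post tops at (168,101) and (556,102); nozzle mouth at about (371,75); plunger at (95,284) between its posts. The side crop agrees: the hook lip points to the rail, and the spare carrier is the one at the lower middle.

```bash
python3 - <<'E'
from h import *
np.set_printoptions(precision=4,suppress=True)
C={n:r.capture(n) for n in("top","side")}
import pickle; pickle.dump({n:{k:v for k,v in c.items() if k!="img"} for n,c in C.items()},open("cal.pkl","wb"))
f=lambda x,y:(110+x*330/800,130+y*180/436)
g=lambda x,y:(130+x*310/774,130+y*240/600)
P=lambda a,b:tri([ray(C["top"],f(*a)),ray(C["side"],g(*b))])
L=P((168,101),(252,54));R=P((556,102),(557,186));print("posts",L,R)
l,q=atz(C["top"],f(168,101),.213),atz(C["top"],f(556,102),.213)
print("posts top@.213",l,q,"mid",(l+q)/2,"len",np.linalg.norm(l-q),"yaw deg",np.degrees(np.arctan2(-(l-q)[0],(l-q)[1])))
print("grip top",atz(C["top"],f(397,274),.177),P((397,274),(295,236)))
print("plunger cap top",atz(C["top"],f(95,283),.088),P((95,283),(79,186)))
print("gauge",atz(C["top"],f(61,287),.076),atz(C["top"],f(135,281),.076))
print("nozzle side", P((371,75),(424,173)))
h=cv2.cvtColor(C["top"]["img"],cv2.COLOR_RGB2HSV); m=((h[...,0]>100)&(h[...,0]<130)&(h[...,1]>120)).astype(np.uint8)
n,lab,st,ce=cv2.connectedComponentsWithStats(m); i=1+np.argmax(st[1:,4]); pts=np.argwhere(lab==i)[:,::-1].astype(np.float64)
w=np.array([atz(C["top"],p,.044)[:2] for p in pts],np.float32); ctr,sz,a=cv2.minAreaRect(w); print("shell",ctr,sz,a,len(w))
s=r.sense(); print(s["time_s"])
E
```

```text
posts (array([0.6385, 0.2117, 0.2081]), [np.float64(0.00018643145378453637), np.float64(0.00018643145378444424)]) (array([ 0.6392, -0.1704,  0.2105]), [np.float64(0.0005841489664430426), np.float64(0.0005841489664430942)])
posts top@.213 [0.6378 0.2104 0.213 ] [ 0.6391 -0.1706  0.213 ] mid [0.6384 0.0199 0.213 ] len 0.38092838698893683 yaw deg 0.19793445350272673
grip top [ 0.4711 -0.0164  0.177 ] (array([ 0.4709, -0.0165,  0.1813]), [np.float64(0.00010839561997337618), np.float64(0.00010839561997332641)])
plunger cap top [0.4595 0.3149 0.088 ] (array([0.4596, 0.3153, 0.0865]), [np.float64(0.00010967009423438959), np.float64(0.00010967009423441443)])
gauge [0.4547 0.3568 0.076 ] [0.4625 0.2737 0.076 ]
nozzle side (array([0.6857, 0.0145, 0.1146]), [np.float64(0.0013064143441015327), np.float64(0.0013064143441015189)])
shell (0.4650042653083801, -0.033086903393268585) (0.024710293859243393, 0.04087065905332565) 72.13713073730469 129
1.4
```

{"method": "move_arm", "body": {"series": [[[0,0,-0.74],[0,0,0],1],[[0,0,-0.74],[0,0,0],1]]}}

```text
time_s: 1.6
tcp_pos: [0.2779, 0.5598, 0.2226]
ee_rot: [[0.952, -0.305, -0.0], [-0.305, -0.952, 0.0], [-0.0, -0.0, -1.0]]
wrist_force: [0.6, 0.2, -0.1]
gripper_width: 0.999
gripper_force: 0.0
```

```bash
cat >> h.py <<'E'
def delta(p):
    s=r.sense(); R=np.array(s["ee_rot"]); d=R.T@(np.array(p)-s["tcp_pos"])
    print("t",s["time_s"],"tcp",np.round(s["tcp_pos"],4),"ytool deg",round(np.degrees(np.arctan2(R[1,1],R[0,1])),2),"zt",np.round(R[:,2],3),"shift mm",np.round(d*1e3,1),"F",np.round(s["wrist_force"],1),"g",round(s["gripper_width"],3),round(s["gripper_force"],1))
E
python3 -c "
from h import *
delta([.470,-.0165,.23])
h=cv2.cvtColor(cv2.imread('pics/top0.png'),cv2.COLOR_BGR2HSV);c=__import__('pickle').load(open('cal.pkl','rb'))['top']
m=(h[...,0]>100)&(h[...,0]<130)&(h[...,1]>120);m[:225]=0;m[262:]=0;m[:,:250]=0;m[:,300:]=0
w=np.array([atz(c,p,.044)[:2] for p in np.argwhere(m)[:,::-1].astype(float)],np.float32);print(cv2.minAreaRect(w),len(w))
"
```

```text
t 1.6 tcp [0.2779 0.5598 0.2226] ytool deg -107.75 zt [-0.  0. -1.] shift mm [358.7 490.3  -7.4] F [ 0.6  0.2 -0.1] g 0.999 0.0
((0.4707005023956299, -0.013403575867414474), (0.06596162170171738, 0.040682945400476456), 74.63932800292969) 215
```

{"method": "move_arm", "body": {"series": [[[0,0,0],[0.027,0.037,0],1],[[0,0,0],[0.054,0.074,0],1],[[0,0,0],[0.054,0.074,0],1],[[0,0,0],[0.054,0.074,0],1],[[0,0,0],[0.054,0.074,0],1],[[0,0,0],[0.054,0.074,0],1],[[0,0,0],[0.054,0.074,0],1],[[0,0,0],[0.054,0.074,0],1],[[0,0,0],[0.054,0.074,0],1],[[0,0,0],[0.054,0.074,0],1],[[0,0,0],[0.054,0.074,0],1],[[0,0,-0.3],[0.04,0.06,0],1]]}}

```text
time_s: 2.8
tcp_pos: [0.4382, 0.0661, 0.2229]
ee_rot: [[0.96, -0.279, 0.001], [-0.279, -0.96, 0.0], [0.001, -0.001, -1.0]]
wrist_force: [-0.4, -0.3, 0.2]
gripper_width: 0.996
gripper_force: 0.0
```

```bash
python3 -c "
from h import *
delta([.4705,-.0155,.23])
c=r.capture('wrist');cv2.imwrite('pics/w1.png',c['img'][:,:,::-1])
for t in('carrier_grip','carrier_hook'):
  for d in r.pinpoint(t,'wrist')[:2]: print(t,d['centre'],d['score'],atz(c,d['centre'],.154 if 'grip' in t else .125))
h=cv2.cvtColor(c['img'],cv2.COLOR_RGB2HSV)
m=((h[...,0]>100)&(h[...,0]<130)&(h[...,1]>120));print(m.sum(),c['origin'])
w=np.array([atz(c,p,.044)[:2] for p in np.argwhere(m)[:,::-1].astype(float)],np.float32);print(cv2.minAreaRect(w))
"
```

```text
t 2.8 tcp [0.4382 0.0661 0.2229] ytool deg -106.21 zt [ 0.001  0.    -1.   ] shift mm [53.8 69.3 -7. ] F [-0.4 -0.3  0.2] g 0.996 0.0
carrier_grip [382.9, 146.2] 0.76 [ 0.47049518 -0.01452332  0.154     ]
carrier_hook [371.0, 141.7] 0.85 [ 0.47085857 -0.01397242  0.125     ]
1749 [0.51369389 0.04390263 0.38605255]
((0.3602895736694336, -0.003237636759877205), (0.28018227219581604, 0.047004763036966324), 1.4497047662734985)
```

View pics/w1.png

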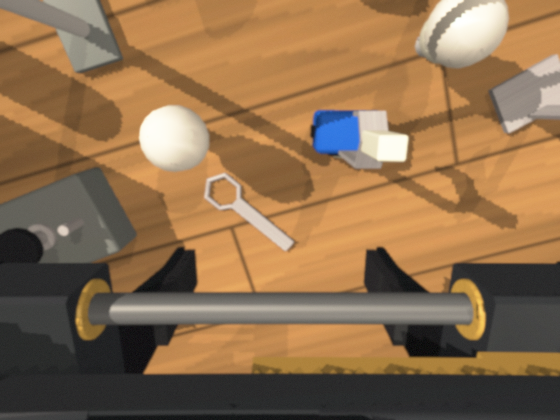

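Wrist picture: the grip block is at (384,146) and the shell sides run nearly along the image axes, so position and yaw are confirmed. Going over it and down.

{"method": "move_arm", "body": {"series": [[[0,0,0],[0.054,0.068,0],1],[[0,0,0],[0.04,0.054,0],1],[[0,0,0],[0.014,0.016,0.01],1],[[0,0,0],[0,0,0.04],1],[[0,0,0],[0,0,0.05],1],[[0,0,0],[0,0,0.05],1],[[0,0,0],[0,0,0.026],1],[[0,0,0],[0,0,0],1]]}}

```text
time_s: 3.75
tcp_pos: [0.4688, -0.0124, 0.1325]
ee_rot: [[0.961, -0.278, -0.005], [-0.278, -0.961, -0.001], [-0.004, 0.002, -1.0]]
wrist_force: [-0.5, -0.1, 0.2]
gripper_width: 1.002
gripper_force: 0.0
```

```bash
python3 -c "
from h import *
delta([.4707,-.0150,.135])
"
```

```text
t 3.75 tcp [ 0.4688 -0.0124  0.1325] ytool deg -106.15 zt [-0.005 -0.001 -1.   ] shift mm [ 2.5  2.  -2.5] F [-0.5 -0.1  0.2] g 1.002 0.0
```

{"method": "move_arm", "body": {"series": [[[0,0,0],[0.004,0.004,-0.004],1],[[0,0,0],[0,0,0],0.6],[[0,0,0],[0,0,0],0],[[0,0,0],[0,0,0],0],[[0,0,0],[0,0,0],0],[[0,0,0],[0,0,0],0],[[0,0,0],[0,0,0],0],[[0,0,0],[0,0,0],0],[[0,0,0],[0,0,0],0],[[0,0,0],[0,0,0],0]]}}

```text
time_s: 4.75
tcp_pos: [0.4718, -0.0156, 0.1365]
ee_rot: [[0.96, -0.279, -0.0], [-0.279, -0.96, -0.0], [-0.0, 0.0, -1.0]]
wrist_force: [0.3, 0.8, 1.1]
gripper_width: 0.264
gripper_force: 0.0
```

{"method": "move_arm", "body": {"series": [[[0,0,0],[0,0,0],0],[[0,0,0],[0,0,0],0],[[0,0,0],[0,0,0],0],[[0,0,0],[0,0,0],0]]}}

```text
time_s: 5.15
tcp_pos: [0.4716, -0.0156, 0.1364]
ee_rot: [[0.96, -0.279, -0.0], [-0.279, -0.96, -0.0], [-0.0, 0.0, -1.0]]
wrist_force: [0.6, -0.5, -1.6]
gripper_width: 0.204
gripper_force: 30.0
```

{"method": "move_arm", "body": {"series": [[[0,0,0],[0,0,-0.02],0],[[0,0,0],[0,0,-0.04],0],[[0,0,0],[0,0,-0.06],0],[[0,0,0],[0,0,-0.06],0],[[0,0,0],[0,0,-0.05],0],[[0,0,0],[0,0,-0.034],0],[[0,0,-0.35],[0,0,0],0],[[0,0,-0.7],[0,0,0],0],[[0,0,-0.7],[0,0,0],0],[[0,0,-0.7],[0,0,0],0],[[0,0,-0.35],[0,0,0],0],[[0,0,0],[0,0,0],0]]}}

```text
time_s: 6.35
tcp_pos: [0.4717, -0.0156, 0.2691]
ee_rot: [[1.0, -0.003, 0.0], [-0.003, -1.0, 0.0], [0.0, -0.0, -1.0]]
wrist_force: [-0.1, -0.5, -1.1]
gripper_width: 0.204
gripper_force: 30.0
```

```bash
python3 -c "
from h import *
np.set_printoptions(precision=4,suppress=True)
delta([.56,-.0765,.2685])
C={n:r.capture(n) for n in('top','side','wrist')}
for n in('top','side'): cv2.imwrite('pics/%s2.png'%n,C[n]['img'][:,:,::-1])
cv2.imwrite('pics/w2.png',C['wrist']['img'][:,:,::-1])
for t in('carrier_hook','carrier'):
  R={n:r.pinpoint(t,n) for n in('top','side')}
  for n in R: print(t,n,[(d['centre'],round(d['score'],2)) for d in R[n][:2]])
  if R['top'] and R['side']: print(tri([ray(C[n],R[n][0]['centre']) for n in R]))
a=cv2.resize(C['side']['img'][100:340,150:400],(625,600))[:,:,::-1];cv2.imwrite('pics/side2c.png',a)
"
```

```text
t 6.35 tcp [ 0.4717 -0.0156  0.2691] ytool deg -90.17 zt [ 0.  0. -1.] shift mm [88.5 60.6  0.7] F [-0.1 -0.5 -1.1] g 0.204 30.0
carrier_hook top []
carrier_hook side [([243.7, 197.5], 0.75), ([217.5, 191.3], 0.49)]
carrier top []
carrier side [([246.0, 240.8], 0.61)]
```

View pics/side2c.png

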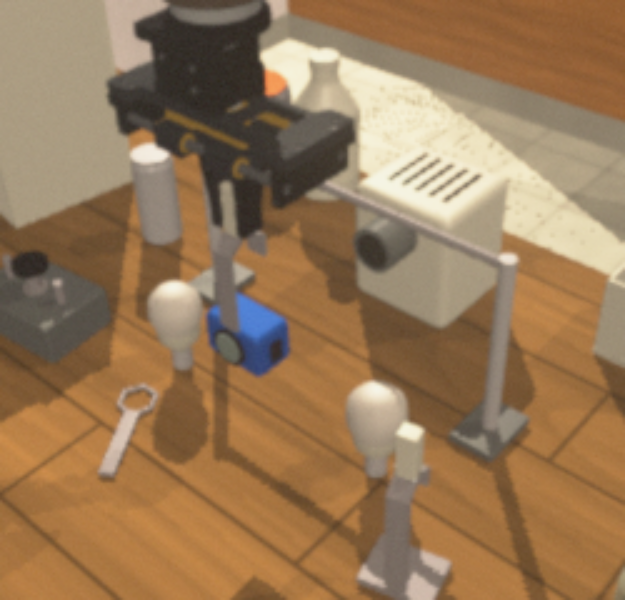

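Side picture: the carrier hangs upright in the gripper with its lip towards the rail, clear of both bulbs. Now in over the rail, 90 mm to the right of the nozzle.

{"method": "move_arm", "body": {"series": [[[0,0,0],[0.02,0.02,0],0],[[0,0,0],[0.04,0.04,0],0],[[0,0,0],[0.04,0.04,0],0],[[0,0,0],[0.04,0.022,0],0],[[0,0,0],[0.04,0,0],0],[[0,0,0],[0.04,0,0],0],[[0,0,0],[0.04,0,0],0],[[0,0,0],[0.04,0,0],0],[[0,0,0],[0.024,0,0],0],[[0,0,0],[0.01,0,0],0],[[0,0,0],[0,0,0],0]]}}

```text
time_s: 7.8
tcp_pos: [0.6391, -0.0775, 0.2676]
ee_rot: [[1.0, -0.003, -0.001], [-0.003, -1.0, -0.0], [-0.001, 0.0, -1.0]]
wrist_force: [-0.4, -0.2, -1.5]
gripper_width: 0.204
gripper_force: 30.0
```

```bash
python3 -c "
from h import *
np.set_printoptions(precision=4,suppress=True)
delta([.6388,-.0765,.2165])
c=r.capture('side')
a=c['img'][110:260,190:380]
cv2.imwrite('pics/side3c.png',cv2.resize(a,(760,600),interpolation=3)[:,:,::-1])
s=r.sense()['tcp_pos'];
for d in r.pinpoint('carrier_hook','side')[:2]:
  o,v=ray(c,d['centre']); p=o+v*((-.0765-o[1])/v[1]); print(d['score'],d['centre'],p)
"
```

```text
t 7.8 tcp [ 0.6391 -0.0775  0.2676] ytool deg -90.19 zt [-0.001 -0.    -1.   ] shift mm [-0.3 -1.  51.1] F [-0.4 -0.2 -1.5] g 0.204 30.0
0.77 [316.7, 172.0] [ 0.631  -0.0765  0.2593]
```

View pics/side3c.png

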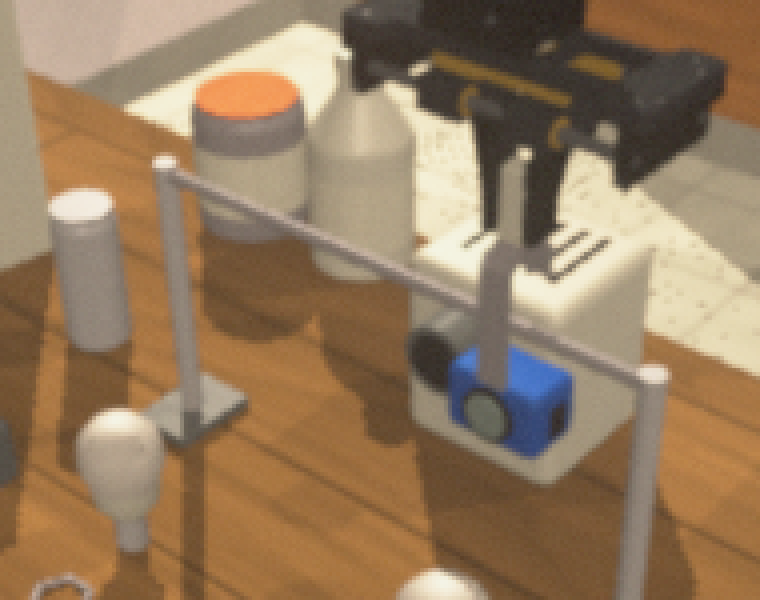

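Side picture: the rail runs behind the stem at (495,310) and under the roof, with the shell below it. Lowering now.

{"method": "move_arm", "body": {"series": [[[0,0,0],[0,0,0.02],0],[[0,0,0],[0,0,0.03],0],[[0,0,0],[0,0,0.022],0],[[0,0,0],[0,0,0.012],0],[[0,0,0],[0,0,0.006],0],[[0,0,0],[0,0,0],0]]}}

```text
time_s: 8.5
tcp_pos: [0.6386, -0.0771, 0.2233]
ee_rot: [[1.0, -0.003, -0.0], [-0.003, -1.0, -0.0], [-0.0, 0.0, -1.0]]
wrist_force: [-0.5, -0.6, -1.5]
gripper_width: 0.207
gripper_force: 30.0
```

{"method": "move_arm", "body": {"series": [[[0,0,0],[0,0,0.004],0],[[0,0,0],[0,0,0],0]]}}

```text
time_s: 8.7
tcp_pos: [0.6388, -0.077, 0.2218]
ee_rot: [[1.0, -0.003, 0.001], [-0.003, -1.0, 0.0], [0.001, -0.0, -1.0]]
wrist_force: [-0.2, -0.2, -1.5]
gripper_width: 0.205
gripper_force: 30.0
```

{"method": "move_arm", "body": {"series": [[[0,0,0],[0,0,0.004],0],[[0,0,0],[0,0,0],0]]}}

```text
time_s: 8.9
tcp_pos: [0.6386, -0.077, 0.2194]
ee_rot: [[1.0, -0.003, -0.0], [-0.003, -1.0, 0.0], [-0.0, -0.0, -1.0]]
wrist_force: [0.7, 0.9, -1.7]
gripper_width: 0.202
gripper_force: 30.0
```

{"method": "move_arm", "body": {"series": [[[0,0,0],[0,0,0.003],0],[[0,0,0],[0,0,0],0]]}}

```text
time_s: 9.1
tcp_pos: [0.6386, -0.0771, 0.2178]
ee_rot: [[1.0, -0.003, -0.0], [-0.003, -1.0, 0.0], [-0.0, -0.0, -1.0]]
wrist_force: [0.4, 0.1, -1.0]
gripper_width: 0.203
gripper_force: 30.0
```

{"method": "move_arm", "body": {"series": [[[0,0,0],[0,0,0.002],0],[[0,0,0],[0,0,0],0]]}}

```text
time_s: 9.3
tcp_pos: [0.6386, -0.0771, 0.2169]
ee_rot: [[1.0, -0.003, -0.0], [-0.003, -1.0, 0.0], [-0.0, -0.0, -1.0]]
wrist_force: [-0.5, -0.6, -2.0]
gripper_width: 0.206
gripper_force: 30.0
```

{"method": "move_arm", "body": {"series": [[[0,0,0],[0,0,0.002],0],[[0,0,0],[0,0,0],0]]}}

```text
time_s: 9.5
tcp_pos: [0.639, -0.0771, 0.2164]
ee_rot: [[1.0, -0.003, 0.001], [-0.003, -1.0, -0.0], [0.001, 0.0, -1.0]]
wrist_force: [0.5, -1.5, -0.4]
gripper_width: 0.202
gripper_force: 30.0
```

{"method": "move_arm", "body": {"series": [[[0,0,0],[0,0,0.002],0],[[0,0,0],[0,0,0],0]]}}

```text
time_s: 9.7
tcp_pos: [0.6391, -0.0771, 0.2162]
ee_rot: [[1.0, -0.003, 0.002], [-0.002, -1.0, -0.0], [0.002, 0.0, -1.0]]
wrist_force: [0.1, -0.2, 4.3]
gripper_width: 0.206
gripper_force: 30.0
```

{"method": "move_arm", "body": {"series": [[[0,0,0],[0,0,-0.001],0],[[0,0,0],[0,-0.01,0],0],[[0,0,0],[0,-0.02,0],0],[[0,0,0],[0,-0.03,0],0],[[0,0,0],[0,-0.03,0],0],[[0,0,0],[0,-0.03,0],0],[[0,0,0],[0,-0.02,0],0],[[0,0,0],[0,-0.02,0],0],[[0,0,0],[0,-0.01,0],0],[[0,0,0],[0,0,0],0],[[0,0,0],[0,0,0],0]]}}

```text
time_s: 10.8
tcp_pos: [0.6388, 0.0099, 0.2162]
ee_rot: [[1.0, -0.001, 0.001], [-0.001, -1.0, 0.001], [0.001, -0.001, -1.0]]
wrist_force: [-0.5, -0.6, 5.6]
gripper_width: 0.204
gripper_force: 30.0
```

```bash
python3 -c "
from h import *
np.set_printoptions(precision=4,suppress=True)
delta([.6388,.0135,.2165])
C={n:r.capture(n) for n in('side','top','wrist')}
for n in C:
  for t in('nozzle','carrier','carrier_hook','carrier_grip'):
    print(n,t,[(d['centre'],round(d['score'],2)) for d in r.pinpoint(t,n)[:2]])
cv2.imwrite('pics/w4.png',C['wrist']['img'][:,:,::-1])
cv2.imwrite('pics/side4c.png',cv2.resize(C['side']['img'][120:260,220:380],(686,600),interpolation=3)[:,:,::-1])
cv2.imwrite('pics/top4c.png',cv2.resize(C['top']['img'][100:220,180:340],(800,600),interpolation=3)[:,:,::-1])
"
```

```text
t 10.8 tcp [0.6388 0.0099 0.2162] ytool deg -90.07 zt [ 0.001  0.001 -1.   ] shift mm [-0.  -3.6 -0.3] F [-0.5 -0.6  5.6] g 0.204 30.0
side nozzle [([300.3, 202.8], 0.55), ([289.2, 168.3], 0.21)]
side carrier [([289.3, 219.5], 0.63)]
side carrier_hook [([284.4, 179.3], 0.56)]
side carrier_grip [([288.1, 167.1], 0.93)]
top nozzle [([228.0, 264.7], 0.73)]
top carrier [([263.4, 180.9], 0.67)]
top carrier_hook [([264.9, 173.2], 0.73)]
top carrier_grip [([264.2, 173.1], 0.55)]
wrist nozzle [([273.1, 152.2], 0.59)]
wrist carrier [([279.2, 200.9], 0.72), ([452.6, 324.5], 0.43)]
wrist carrier_hook [([281.5, 255.8], 0.74)]
wrist carrier_grip [([279.8, 285.1], 0.62)]
```

View pics/side4c.png

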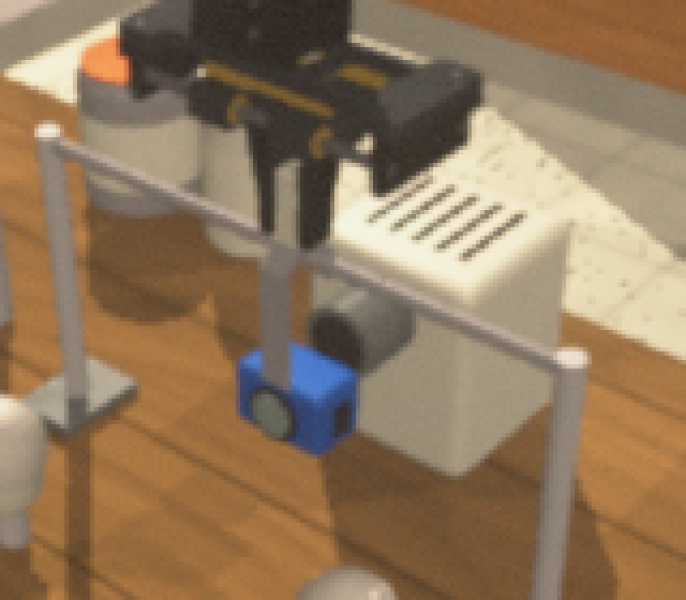

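Side picture: the carrier hangs on the rail just in front of the nozzle, shell at (297,400), nozzle mouth at (335,335). Measuring the nozzle's y more exactly.

```bash
python3 -c "
from h import *
np.set_printoptions(precision=4,suppress=True)
import pickle
T=pickle.load(open('cal.pkl','rb'))['top']
I=cv2.imread('pics/top0.png').astype(int)
print(proj(T,[.684,.0135,.112]))
for row in (152,156,159): print(row,[int(v) for v in I[row,236:294].sum(1)])
c=r.capture('wrist')
for n,p,z in (('noz',(273.1,152.2),.112),('car',(279.2,200.9),.08),('hook',(281.5,255.8),.205),('grip',(279.8,285.1),.234)): print(n,atz(c,p,z))
print(proj(c,[.684,.0135,.112]))
cv2.imwrite('pics/w4c.png',cv2.resize(c['img'][90:270,170:390],(733,600),interpolation=3)[:,:,::-1])
"
```

```text
[263.8488 161.4711]
152 [137, 133, 140, 149, 144, 150, 145, 164, 193, 233, 261, 273, 273, 278, 267, 280, 276, 242, 233, 251, 262, 276, 301, 317, 315, 312, 299, 288, 279, 264, 252, 234, 218, 203, 193, 176, 169, 207, 261, 270, 277, 275, 274, 262, 274, 276, 271, 273, 281, 262, 246, 199, 169, 174, 168, 178, 164, 168]
156 [159, 159, 141, 158, 149, 154, 156, 148, 158, 157, 164, 161, 160, 162, 149, 158, 163, 221, 252, 252, 263, 269, 290, 306, 308, 304, 306, 286, 283, 269, 255, 239, 230, 209, 198, 184, 171, 157, 151, 162, 159, 153, 153, 159, 153, 147, 153, 157, 160, 183, 184, 178, 167, 181, 173, 185, 184, 187]
159 [149, 144, 149, 151, 161, 146, 151, 143, 159, 151, 153, 209, 251, 225, 207, 180, 140, 197, 234, 249, 265, 272, 270, 282, 275, 253, 253, 246, 233, 243, 240, 231, 222, 214, 196, 178, 173, 163, 150, 152, 150, 157, 145, 149, 154, 142, 142, 158, 175, 157, 164, 172, 166, 173, 183, 192, 189, 181]
noz [0.684  0.0156 0.112 ]
car [0.6363 0.0111 0.08  ]
hook [0.6388 0.0093 0.205 ]
grip [0.6369 0.0101 0.234 ]
[275.7599 152.1946]
```

View pics/w4c.png

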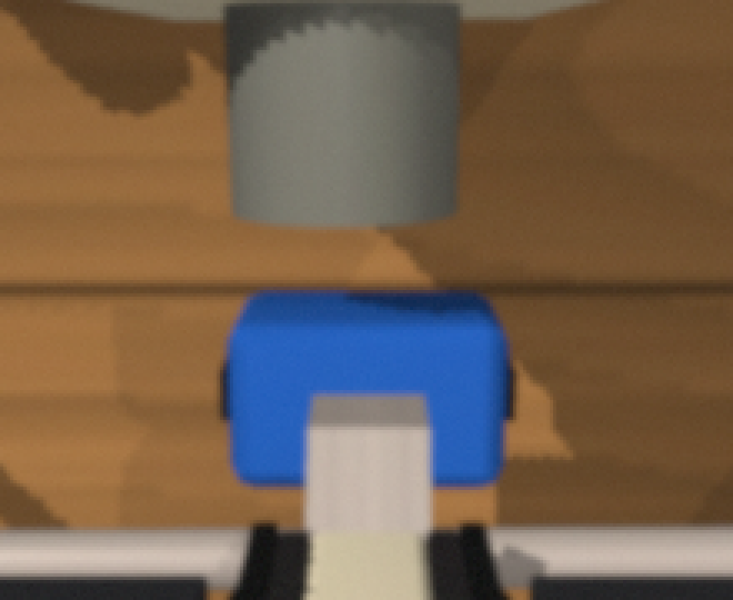

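Wrist picture: nozzle centre line at column 344, shell centre at 368; at 52 mm per 226 px the carrier must slide about 5.5 mm further in +y.

{"method": "move_arm", "body": {"series": [[[0,0,0],[0,-0.006,0],0],[[0,0,0],[0,-0.005,0],0],[[0,0,0],[0,0,0],0],[[0,0,0],[0,0,0],0]]}}

```text
time_s: 12.0
tcp_pos: [0.6388, 0.0145, 0.2162]
ee_rot: [[1.0, -0.002, 0.0], [-0.002, -1.0, -0.0], [0.0, 0.0, -1.0]]
wrist_force: [0.2, -3.8, 5.6]
gripper_width: 0.206
gripper_force: 30.0
```

```bash
cat > chk.py <<'E'
from h import *
np.set_printoptions(precision=4,suppress=True)
def chk():
    delta([.6388,.0155,.2165]); c=r.capture('wrist'); h=cv2.cvtColor(c['img'],cv2.COLOR_RGB2HSV); b=(h[...,0]>100)&(h[...,0]<130)&(h[...,1]>120)
    b[:170]=0; b[250:]=0
    for z in (.124,.112):
        ys=[]
        for row in range(190,225,5):
            k=np.flatnonzero(b[row])
            if len(k)>30: ys.append((atz(c,(k[0],row),z)[1],atz(c,(k[-1],row),z)[1]))
        y=np.array(ys).mean(0); print('shell z',z,y,y.mean(),y[0]-y[1])
    q=r.pinpoint('nozzle','wrist'); print('noz',[(d['centre'],d['score'],atz(c,d['centre'],.112)) for d in q[:1]])
    g=cv2.GaussianBlur(c['img'],(0,0),1).astype(float); sat=g.max(2)-g.min(2)
    for row in (125,135,145):
        k=np.flatnonzero(sat[row,220:330]<35)+220; L=atz(c,(k[0],row),.112);R=atz(c,(k[-1],row),.112); print('tube',row,k[0],k[-1],(L+R)[1]/2,(L-R)[1])
    return c
E
python3 -c "
from chk import *
c=chk()"
```

```text
t 12.0 tcp [0.6388 0.0145 0.2162] ytool deg -90.1 zt [ 0. -0. -1.] shift mm [ 0.  -1.  -0.3] F [ 0.2 -3.8  5.6] g 0.206 30.0
shell z 0.124 [ 0.0465 -0.0171] 0.014704105222815914 0.06356910850345332
shell z 0.112 [ 0.048  -0.0186] 0.014722602411448743 0.06655793718334874
noz [([279.2, 154.0], 0.71, array([0.6825, 0.0153, 0.112 ]))]
tube 125 245 313 0.015344641275443261 0.051360829227096845
tube 135 245 312 0.01574731087147877 0.05103474819410789
tube 145 246 312 0.015388916488241818 0.05070125835420275
```

{"method": "move_arm", "body": {"series": [[[0,0,0],[0,-0.002,0],0],[[0,0,0],[0,0,-0.001],0],[[0,0,0],[0,0,0],0],[[0,0,0],[0,0,0],0]]}}

```text
time_s: 12.5
tcp_pos: [0.6388, 0.0153, 0.2162]
ee_rot: [[1.0, -0.002, -0.0], [-0.002, -1.0, 0.001], [-0.0, -0.001, -1.0]]
wrist_force: [-1.2, -2.5, 4.5]
gripper_width: 0.206
gripper_force: 30.0
```

```bash
python3 -c "
from chk import *
c=chk()"
```

```text
t 12.5 tcp [0.6388 0.0153 0.2162] ytool deg -90.13 zt [-0.     0.001 -1.   ] shift mm [ 0.  -0.2 -0.3] F [-1.2 -2.5  4.5] g 0.206 30.0
shell z 0.124 [ 0.0474 -0.0162] 0.015634053651488733 0.06357279545210405
shell z 0.112 [ 0.0489 -0.0176] 0.015665429717621568 0.06656186746300621
noz [([281.3, 152.4], 0.9, array([0.6837, 0.0145, 0.112 ]))]
tube 125 246 314 0.015499467125539896 0.0513603926120086
tube 135 247 313 0.015518594683451447 0.05027327422383361
tube 145 247 313 0.015538234730805399 0.050701619087170774
```

{"method": "move_arm", "body": {"series": [[[0,0,0],[0,0,-0.001],0],[[0,0,0],[0,0,0],0],[[0,0,0],[0,0,0],0.3],[[0,0,0],[0,0,0],0.4],[[0,0,0],[0,0,0],0.5],[[0,0,0],[0,0,0],0.6],[[0,0,0],[0,0,0],0.7],[[0,0,0],[0,0,0],0.7],[[0,0,0],[0,0,0],0.7],[[0,0,0],[0,0,0],0.7],[[0,0,0],[0,0,0],0.7]]}}

```text
time_s: 13.7
tcp_pos: [0.6389, 0.0144, 0.2166]
ee_rot: [[1.0, -0.003, 0.0], [-0.003, -1.0, 0.0], [0.0, -0.0, -1.0]]
wrist_force: [0.7, -0.3, 0.4]
gripper_width: 0.695
gripper_force: 0.0
```

```bash
python3 -c "
from chk import *
c=chk()
cv2.imwrite('pics/w5c.png',cv2.resize(c['img'],(800,600),interpolation=3)[:,:,::-1])"
```

```text
t 13.7 tcp [0.6389 0.0144 0.2166] ytool deg -90.17 zt [ 0.  0. -1.] shift mm [-0.1 -1.1  0.1] F [ 0.7 -0.3  0.4] g 0.695 0.0
shell z 0.124 [ 0.0473 -0.0164] 0.015478614401289748 0.06366957646983938
shell z 0.112 [ 0.0489 -0.0178] 0.015541781742011868 0.06665852117935454
noz [([280.7, 149.8], 0.7, array([0.6858, 0.014 , 0.112 ]))]
tube 125 245 313 0.015284527160387935 0.05143679185098928
tube 135 245 312 0.01569600602613079 0.05111046753273463
tube 145 246 312 0.015345434911836407 0.05077661350253276
```

View pics/w5c.png

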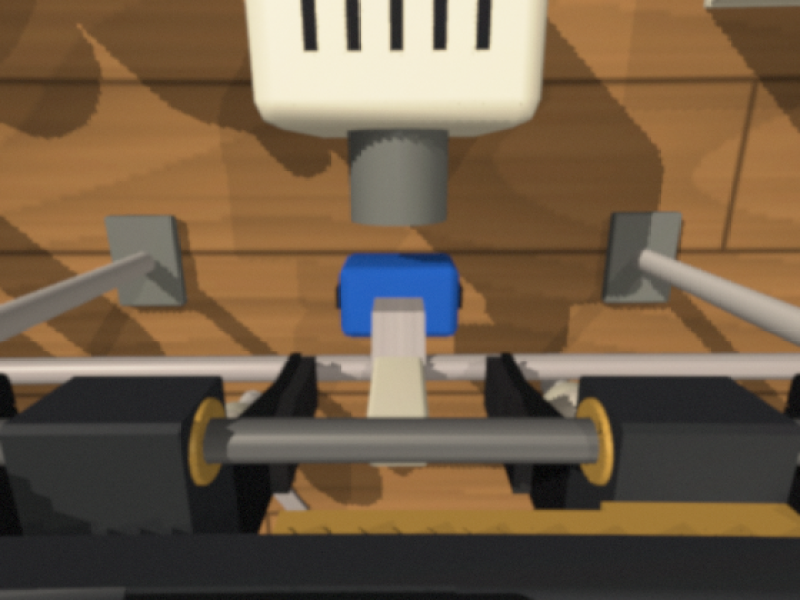

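Wrist picture: the carrier hangs free, shell centre at (399,295) in line with the nozzle at (399,180), fingers clear of the block. Rising and going to the plunger.

{"method": "move_arm", "body": {"series": [[[0,0,0],[0,0,-0.02],0.7],[[0,0,0],[0,0,-0.04],0.7],[[0,0,0],[0,0,-0.06],0.7],[[0,0,0],[0,0,-0.06],0.7],[[0,0,0],[-0.02,-0.034,0],0],[[0,0,0],[-0.04,-0.066,0],0],[[0,0,0],[-0.04,-0.066,0],0],[[0,0,0],[-0.04,-0.066,0],0],[[0,0,0],[-0.04,-0.066,0],0],[[0,0,0],[-0.04,-0.066,0],0],[[0,0,0],[-0.04,-0.066,0],0],[[0,0,0],[-0.02,-0.034,0],0]]}}

```text
time_s: 15.0
tcp_pos: [0.4983, 0.2489, 0.3078]
ee_rot: [[1.0, -0.0, 0.001], [-0.0, -1.0, 0.001], [0.001, -0.001, -1.0]]
wrist_force: [0.3, 0.4, 0.3]
gripper_width: 0.062
gripper_force: 0.0
```

```bash
python3 -c "
from h import *
np.set_printoptions(precision=4,suppress=True)
delta([.4595,.315,.12])
C={n:r.capture(n) for n in('wrist','side','top')}
R={n:r.pinpoint('plunger_top',n) for n in C}
for n in C: print(n,[(d['centre'],d['score'],atz(C[n],d['centre'],.088)) for d in R[n][:2]])
I=C['wrist']['img'];cv2.imwrite('pics/w6.png',I[:,:,::-1])
g=cv2.cvtColor(I,cv2.COLOR_RGB2GRAY)
# dark cap ellipse
p=proj(C['wrist'],[.4595,.315,.088]);print(p)
"
```

```text
t 15.0 tcp [0.4983 0.2489 0.3078] ytool deg -90.02 zt [ 0.001  0.001 -1.   ] shift mm [-39.  -65.8 187.8] F [0.3 0.4 0.3] g 0.062 0.0
wrist [([222.7, 211.4], 0.79, array([0.4606, 0.3165, 0.088 ]))]
side [([161.6, 202.6], 0.43, array([0.4636, 0.3204, 0.088 ]))]
top [([262.6, 162.5], 0.64, array([0.6861, 0.018 , 0.088 ])), ([149.0, 246.5], 0.44, array([0.4604, 0.3154, 0.088 ]))]
[223.9936 212.2911]
```

View pics/w6.png

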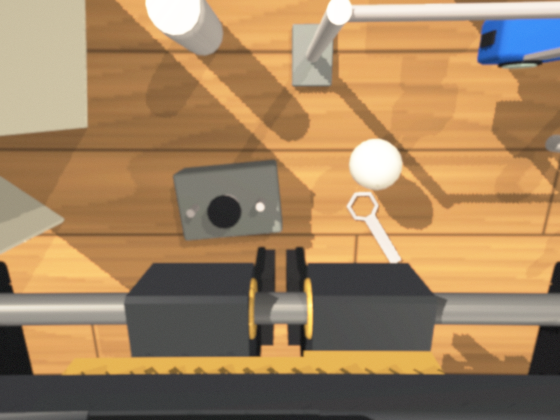

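Wrist picture: black cap at (223,211) between the gauge posts (191,213) and (260,207), which agrees with the earlier (0.460, 0.3155). Going over it and down to z = 0.11.

{"method": "move_arm", "body": {"series": [[[0,0,0],[-0.04,-0.066,0],0],[[0,0,0],[-0.026,-0.046,0],0],[[0,0,0],[-0.01,-0.02,0.04],0],[[0,0,0],[0,0,0.07],0],[[0,0,0],[0,0,0.08],0],[[0,0,0],[0,0,0.08],0],[[0,0,0],[0,0,0.07],0],[[0,0,0],[0,0,0.04],0],[[0,0,0],[0,0,0.014],0],[[0,0,0],[0,0,0],0],[[0,0,0],[0,0,0],0]]}}

```text
time_s: 16.4
tcp_pos: [0.4629, 0.3133, 0.1109]
ee_rot: [[1.0, -0.003, 0.002], [-0.003, -1.0, 0.002], [0.002, -0.002, -1.0]]
wrist_force: [-0.3, -0.0, 0.2]
gripper_width: 0.006
gripper_force: 0.0
```

```bash
python3 -c "
from h import *
delta([.460,.3155,.088])
"
```

```text
t 16.4 tcp [0.4629 0.3133 0.1109] ytool deg -90.18 zt [ 0.002  0.002 -1.   ] shift mm [-3.  -2.2 22.9] F [-0.3 -0.   0.2] g 0.006 0.0
```

Correct x and y, then go down 27 mm (to about 4 mm into the plunger) and read the force.

{"method": "move_arm", "body": {"series": [[[0,0,0],[-0.006,-0.004,0],0],[[0,0,0],[0,0,0.02],0],[[0,0,0],[0,0,0.02],0],[[0,0,0],[0,0,0.014],0],[[0,0,0],[0,0,0],0],[[0,0,0],[0,0,0],0],[[0,0,0],[0,0,0],0]]}}

```text
time_s: 17.1
tcp_pos: [0.4587, 0.3152, 0.083]
ee_rot: [[1.0, -0.003, 0.0], [-0.003, -1.0, 0.0], [0.0, -0.0, -1.0]]
wrist_force: [-1.5, 0.7, 4.8]
gripper_width: 0.005
gripper_force: 2.2
```

{"method": "move_arm", "body": {"series": [[[0,0,0],[0,0,0.006],0],[[0,0,0],[0,0,0],0],[[0,0,0],[0,0,0],0],[[0,0,0],[0,0,0],0]]}}

```text
time_s: 17.5
tcp_pos: [0.4587, 0.3152, 0.0802]
ee_rot: [[1.0, -0.003, 0.0], [-0.003, -1.0, 0.001], [0.0, -0.001, -1.0]]
wrist_force: [-3.0, 0.2, 5.5]
gripper_width: 0.004
gripper_force: 2.9
```

{"method": "move_arm", "body": {"series": [[[0,0,0],[0,0,0.006],0],[[0,0,0],[0,0,0.002],0],[[0,0,0],[0,0,0],0],[[0,0,0],[0,0,0],0],[[0,0,0],[0,0,0],0]]}}

```text
time_s: 18.0
tcp_pos: [0.4588, 0.3152, 0.0765]
ee_rot: [[1.0, -0.002, 0.0], [-0.002, -1.0, 0.001], [0.0, -0.001, -1.0]]
wrist_force: [-3.0, 0.1, 7.1]
gripper_width: 0.005
gripper_force: 3.8
```

```bash
python3 -c "
from h import *
F=[];Z=[]
for i in range(8):
  c=r.capture('side'); s=r.sense(); F.append(s['wrist_force']);Z.append(s['tcp_pos'][2])
print(np.mean(F,0),np.std(F,0),np.mean(Z),np.std(Z)); delta([.460,.3155,.076])
cv2.imwrite('pics/side7.png',c['img'][:,:,::-1])
a=cv2.resize(c['img'][185:235,125:200],(450,300),interpolation=cv2.INTER_CUBIC)
b=cv2.resize(c['img'][110:250,230:370],(300,300),interpolation=cv2.INTER_CUBIC)
cv2.imwrite('pics/side7c.png',np.hstack([a,b])[:,:,::-1])
"
```

```text
[-3.17123686  0.53286961  7.68823147] [0.37767913 0.32531966 0.37329861] 0.07653512967640749 9.198952128961142e-06
t 18.4 tcp [0.4588 0.3152 0.0765] ytool deg -90.14 zt [ 0.     0.001 -1.   ] shift mm [ 1.2 -0.3  0.5] F [-2.7  0.8  7.3] g 0.004 3.8
```

View pics/side7c.png

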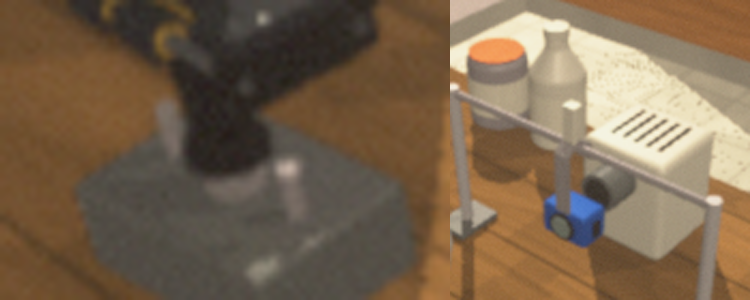

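Side picture: the fingers hold the cap level with the gauge post tops (left), and the carrier hangs at the nozzle (right). Force (7.7 N) and height (76.5 mm) both say 11.5 mm of travel, so 0.5 mm more.

{"method": "move_arm", "body": {"series": [[[0,0,0],[0,0,0.001],0],[[0,0,0],[0,0,0],0],[[0,0,0],[0,0,0],0],[[0,0,0],[0,0,0],0]]}}

```text
time_s: 18.8
tcp_pos: [0.4587, 0.3152, 0.0761]
ee_rot: [[1.0, -0.003, 0.0], [-0.003, -1.0, 0.001], [0.0, -0.001, -1.0]]
wrist_force: [-2.6, 0.5, 7.1]
gripper_width: 0.005
gripper_force: 3.9
```

```bash
python3 -c "
from h import *
F=[];Z=[]
for i in range(8):
  c=r.capture('side'); s=r.sense(); F.append(s['wrist_force']);Z.append(s['tcp_pos'][2])
print(np.mean(F,0),np.mean(Z))
z=np.mean(Z)
if abs(z-.076)<.0006: print(r.finish_job())
"
```

```text
[-3.37659887  0.361183    8.17076537] 0.07608261601912367
the job is handed in; nothing more can be done
None
```

The job is handed in: the headlamp carrier hangs still on the rail, centred on the nozzle to within about 0.5 mm by the camera, and the plunger is held at about half travel (76.1 mm cap height, 8.2 N); it finished at about 19 s of the 54 s allowed.

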